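# Clear the scraps off the buffet table

### The arm

A 6-joint arm with a two-finger parallel gripper is mounted at the origin on the work surface. World frame = base frame: x ahead of the robot, y to its left, z up, the work surface at z = 0. Lengths are in m, angles in rad, forces in N, time in s.
With the tool pointing down it reaches from about 0.325 to 0.85 m from the base axis. Payload 15.5 kg.
Tool frame: the origin (TCP) lies on the centre line of the jaws, within the pads' length; the fingertips stand arm.tips_ahead ahead of it and the grasp point (between the pads) lies 8 mm behind it (arm.tips_ahead is the distance from the TCP to the fingertips, in m); z points along the fingers, y is the direction in which the jaws open and shut (so a half turn about z gives the same grasp; the last joint's range is limited). The gripper opens to 91 mm and grips with 3 to 60 N. Pads are 32 mm wide; open, the fingers measure 118 mm over their backs; the gripper's body (76 mm by 178 mm) begins 60 mm behind the grasp point.
Start: joints at [-1.25, 0.494, 1.345, -0, 1.302, -0.096], TCP at [0.252, -0.572, 0.225] pointing down, gripper open.
Joint ranges: [-2.91, 2.91], [-0.82, 2.16], [0.22, 2.67], [-1.22, 4.37], [0.12, 2.79], [-3.08, 3.08]. Speed limits (rad/s): [1.89, 1.89, 2.57, 3.01, 3.01, 3.01].

### API

Orientations are given as a unit quaternion [w, x, y, z].
In Python, from cell import sense, cams, sign_off, finder, arm gives the robot as it stands.
- The arm moves only by the shell command python3 -m handwheel 'ROWS' [FORCE]. ROWS is text: rows parted by semicolons, each of 5 numbers parted by spaces: the shift along the tool's x, y, z in mm, then the turn about the tool's z in rad, then the closure in counts, from 0 (fully open) to 255 (shut). A call has 1 to 5 rows; each row shifts and turns the commanded pose from where the row before left it, along the tool's axes as they then stand; what a row does not reach is not made up. A row lasts 1/10 s, in which the tool goes at most 50 mm and 8.59 degrees, less where a joint would pass 70% of its speed; a pose out of reach is approached as far as the arm can. A call is refused whole if a number of a shift passes 50 or a number of a turn 0.15, either way. A call with a gripper value outside its range is refused whole. The fingers move at their own pace and stop on an object; FORCE is the grip in N (left out, the last holds). Time passes only in rows, so rows that do not move let the fingers close. It gives the time, the measured TCP pose, the force and the opening at its end, in the units of the state.
- sense(): the state, without advancing time (a new reading comes with each control period).
- cams.snapshot(name): name is "scene" or "top" or "wrist"; returns (picture, depth): 384x512x3 uint8, blue, green, red; 384x512 float32, m along the optical axis (not along the pixel's ray), 0 where there is no reading.
- cams.calibration(name): a dict with "fx", "fy", "cx", "cy" (pixels), "k1" (the pictures are not rectified: a ray, as slopes to the right and down, at radius r is drawn at 1 + k1 r^2 times it, then the intrinsics apply), "xyz" and "orientation" of the camera in the world. Camera axes: x right, y down, z forward; pixel columns grow to the right and rows downward; lengths in m; the calibration is good to about 2 mm. A picture is of the moment at which its call begins: read the wrist's pose just before it. calibration takes no time and is no camera call; for the wrist camera it gives the pose at the moment of the call.
- sign_off(): hands the job in, once; it reports no verdict.
Trained networks look in the newest picture that a camera, given by its name, has taken for a name from the list of things; names that differ only in an ending like _2 or _b are one class to them, and where a whole thing is asked for, a point or a joint stands for the part that bears it (a point fixed in the world has none). Each returns a list of dicts, best first, with "conf" (0 to 1); they miss things now and then, are a little off and sometimes report something else, mostly with a low value. They report only what shows in the picture. A call takes as long as a camera call.
- finder.masks_of(label, camera): "pixels" (384x512 bool, what is visible of it) and "box" ([left, top, right, bottom] in pixels, round what is visible of it).
The state is a dict: "time": time; "q": joint angles; "qvel": joint speeds; "joint_efforts": joint torques, N m; "position": TCP position; "tool_rot": TCP orientation; "wrist_force": force on the tool from outside, world axes, zero at the start; "torque": the same for the moment, N m; "opening": finger opening in m.
Only numpy, scipy, OpenCV 4.12 (cv2) and the standard library are available. Lean on these libraries where they do the work, as an engineer would, in place of code of your own. Each camera call takes 0.05 s, during which the arm holds its last target.

### The job

Clear the scraps off the buffet table: put the short eaten corn cob and the crumpled ball of paper napkin into the waste bucket. The whole corn cob in the white dish is still to be served, so leave it where it is.

Things in the scene. Friction and masses are not known exactly. Their poses are not given: they have to be found in the camera images.
- stub: The eaten corn cob, a scrap lying on the table: a short, pale tan eight-sided bar, 74 mm long (plus 2 mm of stalk at each end) and 40 mm across its flats, with some yellow kernels left at one end that stand out 2 mm at most; about 60 g. Origin at its centre, 20 mm above the table while it lies there; x along its length, z up at the start.
- ball: The crumpled white paper napkin, a stiff lumpy ball 44 mm high and about 46 to 56 mm across in any direction; about 15 g. It lies on the table. Origin at its centre, 22 mm above the table at the start.
- bucket: The waste bucket: a round blue plastic bucket, open at the top, fixed upright to the table, 140 mm high. Outer diameter 170 mm at the foot and 210 mm at the rim, wall 4 mm, floor 5 mm thick; a thin wire handle hangs against its outside. Origin at the centre of its underside, z up. It stands to the left or the right of the scraps.
- cob: The whole corn cob, to be left alone: yellow, covered in kernels, about 164 mm long with its stalk and up to 51 mm thick, lying lengthwise in a white dish 220 x 120 mm with a rim 22 mm high. The dish is fixed to the table on the other side of the scraps from the bucket. Origin on the cob's axis near its middle, about 29 mm above the table; x along its length.

How it is judged:
By the outcome, as a careful person would: the job done as asked, in the order asked, and still so for the second after the job is handed in, with the robot touching nothing.
It also fails if it takes over 56 s, if anything falls off the work surface, if the arm or the gripper's body presses on something with over 40 N, if the wrist force passes 120 N, or if a joint passes its speed limit or range.

## Working session

There is one attempt and no reset: what is moved stays moved. The work goes in short steps, Python scripts to look and compute and a shell command to move; the robot and the scene stay as the last step left them, time stands still between calls to the robot, and variables do not carry over. Pictures are saved under pics/ and viewed, and the job is handed in when it is done.

```bash
ls; mkdir -p pics; cat > h.py <<'E'
import numpy as np, cv2
from cell import sense, cams, sign_off, finder, arm
from scipy.spatial.transform import Rotation as R
def rot(q): return R.from_quat([q[1],q[2],q[3],q[0]]).as_matrix()
def pts(cam,depth,mask,c=None):
    c=c or cams.calibration(cam)
    v,u=np.nonzero(mask&(depth>0))
    K=np.array([[c['fx'],0,c['cx']],[0,c['fy'],c['cy']],[0,0,1]])
    s=cv2.undistortPoints(np.c_[u,v].astype(float)[:,None],K,np.array([c['k1'],0,0,0.]))[:,0]
    d=depth[v,u]
    return (np.c_[s,np.ones(len(s))]*d[:,None])@rot(c['orientation']).T+c['xyz']
def state():
    s=sense(); 
    print('t',s['time'],'p',np.round(s['position'],4),'R',np.round(rot(s['tool_rot']),3).tolist(),'F',np.round(s['wrist_force'],1),'op',round(s['opening'],4),'q',np.round(s['q'],2))
E
python3 - <<'E'
from h import *
state(); print(arm.tips_ahead)
ims=[]
for n in ['top','scene']:
    im,d=cams.snapshot(n); cv2.imwrite(f'pics/{n}0.png',im)
    for l in ['stub','ball','bucket','cob']:
        for m in finder.masks_of(l,n)[:2]:
            k=m['pixels'].astype(bool); p=pts(n,d,k)
            if len(p)==0: continue
            print(n,l,round(m['conf'],2),m['box'],'med',np.round(np.median(p,0),4),'lo',np.round(np.percentile(p,2,axis=0),4),'hi',np.round(np.percentile(p,98,axis=0),4))
            if l=='stub':
                q=p[p[:,2]>.015][:,:2]; w,v=np.linalg.eigh(np.cov(q.T)); print('axis',v[:,1],np.sqrt(w), cv2.minAreaRect(q.astype(np.float32)))
E
```

```text
pics
t 0.0 p [ 0.2523 -0.5714  0.2243] R [[0.915, 0.404, -0.0], [0.404, -0.915, 0.001], [0.0, -0.001, -1.0]] F [-0.3 -0.4 -0.2] op 0.0915 q [-1.25  0.49  1.35 -0.    1.3  -0.1 ]
0.011
top stub 0.64 [247.7, 142.0, 268.5, 170.3] med [ 0.6442 -0.0319  0.0376] lo [ 0.611  -0.0611  0.0248] hi [ 0.6802 -0.0035  0.043 ]
axis [-0.82026881  0.57197821] [0.01115603 0.02190276] ((0.6460365653038025, -0.03150634840130806), (0.03972723335027695, 0.07585379481315613), 54.59756088256836)
top ball 0.61 [233.7, 196.7, 252.7, 220.4] med [0.4936 0.0045 0.0418] lo [ 0.4711 -0.0207  0.0257] hi [0.5195 0.0303 0.0472]
top bucket 0.88 [311.7, 154.0, 400.0, 236.6] med [ 0.5348 -0.312   0.0289] lo [ 4.328e-01 -3.849e-01  4.000e-04] hi [ 0.624  -0.1904  0.1403]
top cob 0.82 [123.8, 181.1, 141.6, 239.0] med [0.4833 0.3163 0.0478] lo [0.4116 0.2986 0.0056] hi [0.5615 0.3532 0.0557]
scene stub 0.63 [207.9, 208.3, 240.2, 230.7] med [ 0.6516 -0.0274  0.0356] lo [ 6.168e-01 -6.810e-02  4.000e-04] hi [0.6845 0.001  0.0422]
axis [-0.80891032  0.58793204] [0.01073082 0.02164432] ((0.6471878886222839, -0.032439928501844406), (0.0440349355340004, 0.07754871249198914), 53.602664947509766)
scene ball 0.58 [267.4, 176.5, 291.4, 204.5] med [0.5022 0.0105 0.041 ] lo [ 0.4718 -0.0182  0.0069] hi [0.5221 0.0303 0.0464]
scene ball 0.21 [143.4, 85.5, 227.2, 167.0] med [ 0.5179 -0.3142  0.0823] lo [ 0.4314 -0.3854  0.0034] hi [ 0.6278 -0.1853  0.1397]
scene bucket 0.82 [143.7, 84.8, 228.9, 169.8] med [ 0.517  -0.3135  0.0823] lo [ 0.43   -0.3854  0.003 ] hi [ 0.6277 -0.1854  0.1399]
scene cob 0.65 [363.4, 230.9, 408.1, 288.7] med [0.4973 0.3236 0.048 ] lo [0.4182 0.3003 0.0206] hi [0.5635 0.3451 0.0546]
```

View pics/top0.png

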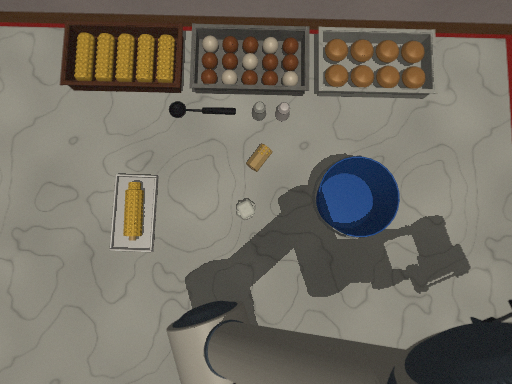

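View pics/scene0.png

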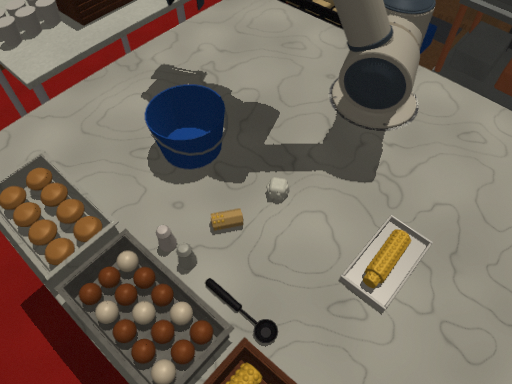

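```bash
python3 - <<'E'
from h import *
im,d=cams.snapshot('top')
p=pts('top',d,np.ones(d.shape,bool))
r=p[(abs(p[:,2]-.139)<.006)&(p[:,1]<-.15)&(p[:,1]>-.5)&(p[:,0]>.35)]
print(len(r)); c,rad=cv2.minEnclosingCircle(r[:,:2].astype(np.float32)); print(c,rad)
A=np.c_[2*r[:,:2],np.ones(len(r))]; x=np.linalg.lstsq(A,(r[:,:2]**2).sum(1),rcond=None)[0]; print(x)
E
```

```text
510
(0.5286651849746704, -0.28778010606765747) 0.10521250218153
[ 0.52774844 -0.28688419 -0.35044417]
```

The top view shows the stub at about (259,157), the ball at (245,208) and the bucket at (357,197), with the cob in its dish at left. I'll do the stub first.

```bash
python3 -m handwheel '38.5 -22.5 0 0 0;38.5 -22.5 0 0 0;38.5 -22.5 0 0 0;38.5 -22.5 0 0 0;38.5 -22.5 0 0 0' 25; python3 -m handwheel '38.5 -22.5 0 0 0;38.5 -22.5 0 0 0;38.5 -22.5 0 0 0;38.5 -22.5 0 0 0;38.5 -22.5 0 0 0';python3 -m handwheel '38.5 -22.5 0 0 0;38.5 -22.5 0 0 0;38.5 -22.5 0 0 0;38.5 -22.5 0 0 0;38.5 -22.5 0 0 0'; python3 -m handwheel '0 0 10 0.145 0;0 0 10 0.145 0;0 0 10 0.145 0;0 0 10 0.145 0;0 0 10 0.145 0';python3 -m handwheel '0 0 10 0.145 0;0 0 10 0.145 0;0 0 0 0 0;0 0 0 0 0'
python3 - <<'E'
from h import *
state()
im,d=cams.snapshot('wrist'); cv2.imwrite('pics/w1.png',im); c=cams.calibration('wrist')
for m in finder.masks_of('stub','wrist')[:2]:
    p=pts('wrist',d,m['pixels'].astype(bool),c); q=p[p[:,2]>.015][:,:2]
    print(m['conf'],m['box'],np.median(p,0),cv2.minAreaRect(q.astype(np.float32)))
    w,v=np.linalg.eigh(np.cov(q.T)); print(v[:,1])
E
```

```text
time: 1.05
position: [0.3839, -0.3896, 0.2251]
tool_rot: [0.0, 0.978, 0.206, 0.0]
wrist_force: [0.6, -0.1, -0.1]
opening: 0.0916
time: 1.55
position: [0.5147, -0.2088, 0.2251]
tool_rot: [0.0, 0.978, 0.206, 0.0]
wrist_force: [0.4, -0.6, -0.5]
opening: 0.0909
time: 2.05
position: [0.6453, -0.028, 0.225]
tool_rot: [0.0, 0.978, 0.206, 0.0]
wrist_force: [0.6, -0.5, 0.4]
opening: 0.0912
time: 2.55
position: [0.6445, -0.0297, 0.1745]
tool_rot: [-0.0, 0.988, -0.157, 0.0]
wrist_force: [-0.2, 0.4, 0.4]
opening: 0.0913
time: 2.95
position: [0.6445, -0.0297, 0.1551]
tool_rot: [0.0, 0.956, -0.293, -0.0]
wrist_force: [-0.2, -0.1, 0.1]
opening: 0.0914
t 2.95 p [ 0.6445 -0.0297  0.1551] R [[0.828, -0.56, -0.0], [-0.56, -0.828, 0.0], [-0.0, 0.0, -1.0]] F [-0.2 -0.1  0.1] op 0.0914 q [-0.14  0.59  1.37  0.    1.18  2.03]
0.85 [233.4, 143.7, 278.1, 227.0] [ 0.64989246 -0.03388276  0.03903901] ((0.648140013217926, -0.03271124139428139), (0.040938470512628555, 0.0761578232049942), 53.897579193115234)
[-0.80666566  0.59100805]
```

View pics/w1.png

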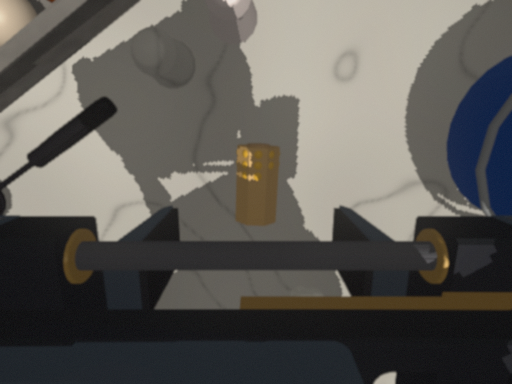

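The wrist view shows the stub at about (257,185), lined up between the jaws. Next I'll make a small correction, descend and grip.

```bash
python3 -m handwheel '3.5 0.5 30 0.035 0;0 0 30 0 0;0 0 30 0 0;0 0 25 0 0;0 0 15 0 0' 25; python3 -m handwheel '0 0 10 0 0;0 0 0 0 0;0 0 0 0 160;0 0 0 0 160;0 0 0 0 160'; python3 -m handwheel '0 0 0 0 160;0 0 0 0 160;0 0 0 0 160;0 0 0 0 160'
```

```text
time: 3.55
position: [0.6466, -0.0321, 0.0235]
tool_rot: [0.0, 0.95, -0.311, -0.001]
wrist_force: [0.3, -0.1, -0.1]
opening: 0.091
time: 4.05
position: [0.6476, -0.0322, 0.0159]
tool_rot: [-0.0, 0.95, -0.312, 0.001]
wrist_force: [-0.1, 1.0, -0.5]
opening: 0.07
time: 4.45
position: [0.647, -0.0321, 0.015]
tool_rot: [0.0, 0.95, -0.312, -0.0]
wrist_force: [0.1, -0.3, 1.8]
opening: 0.0399
```

```bash
python3 -m handwheel '0 0 -20 0 200;0 0 -45 0 200;0 0 -45 0 200;0 0 -45 0 200;0 0 -45 0 200'; python3 -m handwheel '0 0 -25 0 200;7 34.5 0 0 200;7 34.5 0 0 200;7 34.5 0 0 200;7 34.5 0 0 200';python3 -m handwheel '7 34.5 0 0 200;7 34.5 0 0 200;7 34.5 0 0 200;7 34.5 0 0 200;0 0 0 0 200'; python3 - <<'E'
from h import *
state()
im,d=cams.snapshot('wrist'); cv2.imwrite('pics/w2.png',im)
E
```

```text
time: 4.95
position: [0.6466, -0.0321, 0.2168]
tool_rot: [0.0, 0.95, -0.312, -0.0]
wrist_force: [0.3, -0.1, -1.4]
opening: 0.0401
time: 5.45
position: [0.587, -0.1609, 0.2399]
tool_rot: [0.0, 0.95, -0.312, -0.0]
wrist_force: [0.5, -0.3, 0.2]
opening: 0.0396
time: 5.95
position: [0.5269, -0.2911, 0.2398]
tool_rot: [0.001, 0.95, -0.313, -0.0]
wrist_force: [1.0, 1.1, -0.2]
opening: 0.0394
t 5.95 p [ 0.5269 -0.2911  0.2398] R [[0.804, -0.595, -0.0], [-0.595, -0.804, -0.001], [0.0, 0.001, -1.0]] F [ 1.   1.1 -0.2] op 0.0394 q [-0.6   0.45  1.38 -0.    1.31  1.61]
```

View pics/w2.png

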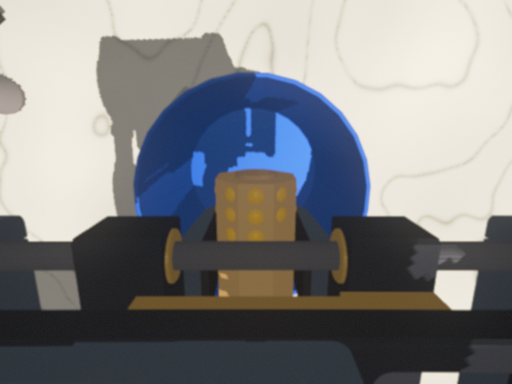

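The stub is held at about (255,235) and the bucket is centred below it. I'll lower it and release.

```bash
python3 -m handwheel '-2 -3 30 0 200;0 0 35 0 200;0 0 35 0 200;0 0 28 0 200;0 0 0 0 200';python3 -m handwheel '0 0 0 0 0;0 0 0 0 0;0 0 0 0 0;0 0 0 0 0;0 0 0 0 0'; python3 -m handwheel '0 0 -40 0 0;0 0 -45 0 0;0 0 -45 0 0;0 0 0 0 0'
python3 - <<'E'
from h import *
state()
im,d=cams.snapshot('wrist'); cv2.imwrite('pics/w3.png',im)
im,d=cams.snapshot('top'); cv2.imwrite('pics/top3.png',im)
for m in finder.masks_of('ball','top')[:2]:
    p=pts('top',d,m['pixels'].astype(bool)); q=p[p[:,2]>.01][:,:2]; print(m['conf'],m['box'],np.median(p,0),cv2.minAreaRect(q.astype(np.float32)))
E
```

```text
time: 6.5
position: [0.5272, -0.2819, 0.1086]
tool_rot: [-0.001, 0.95, -0.311, -0.003]
wrist_force: [0.4, 0.5, 0.5]
opening: 0.0401
time: 7.0
position: [0.529, -0.2842, 0.1126]
tool_rot: [0.0, 0.95, -0.312, 0.0]
wrist_force: [-0.0, 0.6, -1.1]
opening: 0.0768
time: 7.4
position: [0.5311, -0.2856, 0.2484]
tool_rot: [0.001, 0.95, -0.312, 0.005]
wrist_force: [0.3, 0.1, -0.3]
opening: 0.0914
t 7.4 p [ 0.5311 -0.2856  0.2484] R [[0.806, -0.593, 0.008], [-0.592, -0.806, -0.005], [0.01, -0.0, -1.0]] F [ 0.3  0.1 -0.3] op 0.0914 q [-0.59  0.44  1.38  0.    1.32  1.61]
0.52 [232.6, 198.3, 253.3, 220.4] [0.49371416 0.00456543 0.041788  ] ((0.49439120292663574, 0.004909573122859001), (0.05190549045801163, 0.051398180425167084), 0.42387205362319946)
0.18 [123.2, 182.6, 140.4, 236.9] [0.48346865 0.31706455 0.04827444] ((0.4835265278816223, 0.3272402286529541), (0.1610805243253708, 0.05927363038063049), 0.9870162010192871)
```

View pics/w3.png

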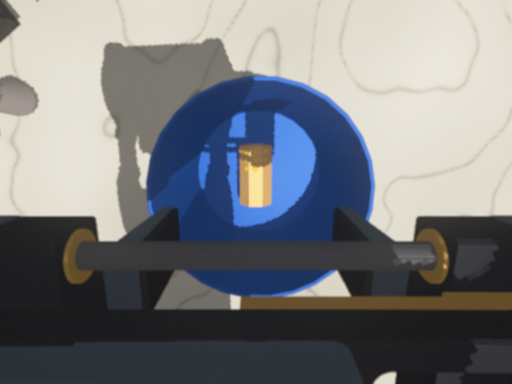

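The stub lies on the bucket floor at about (256,175). The ball is next.

```bash
python3 -m handwheel '-25 -26.5 0 0 0;-25 -26.5 0 0 0;-25 -26.5 0 0 0;-25 -26.5 0 0 0;-25 -26.5 0 0 0';python3 -m handwheel '-25 -26.5 0 0 0;-25 -26.5 0 0 0;-25 -26.5 0 0 0;0 0 40 0 0;0 0 40 0 0'; python3 -m handwheel '0 0 0 0 0;0 0 0 0 0'
python3 - <<'E'
from h import *
state()
im,d=cams.snapshot('wrist'); cv2.imwrite('pics/w4.png',im); c=cams.calibration('wrist')
T=rot(sense()['tool_rot']); o=sense()['position']
for m in finder.masks_of('ball','wrist')[:2]:
    p=pts('wrist',d,m['pixels'].astype(bool),c); p=p[p[:,2]>.008]; t=(p-o)@T
    print(m['conf'],m['box'],np.percentile(p,[2,98],axis=0).round(4).tolist(),np.percentile(t,[2,98],axis=0).round(4).tolist())
E
```

```text
time: 8.05
position: [0.5054, -0.1017, 0.2405]
tool_rot: [-0.0, 0.95, -0.312, -0.001]
wrist_force: [1.4, -0.3, 0.1]
opening: 0.0913
time: 8.55
position: [0.493, 0.0064, 0.1607]
tool_rot: [-0.0, 0.95, -0.311, 0.0]
wrist_force: [0.6, 0.5, -0.7]
opening: 0.091
time: 8.75
position: [0.4927, 0.0052, 0.1617]
tool_rot: [0.0, 0.95, -0.312, -0.001]
wrist_force: [0.9, 0.4, 0.3]
opening: 0.0909
t 8.75 p [0.4927 0.0052 0.1617] R [[0.805, -0.593, -0.003], [-0.593, -0.805, 0.0], [-0.002, 0.001, -1.0]] F [0.9 0.4 0.3] op 0.0909 q [-0.11  0.39  1.74  0.    1.01  2.09]
```

View pics/w4.png

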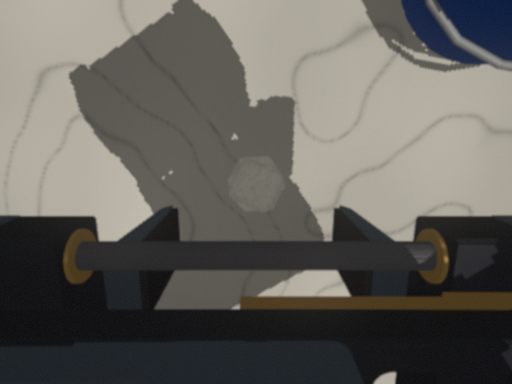

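The finder missed the ball, but the picture shows it at about (256,183), centred between the jaws just as the stub was.

```bash
python3 -m handwheel '2 0 35 0 0;0 0 35 0 0;0 0 30 0 0;0 0 25 0 0;0 0 13 0 0' 15; python3 -m handwheel '0 0 7 0 0;0 0 0 0 0;0 0 0 0 160;0 0 0 0 160;0 0 0 0 160'; python3 -m handwheel '0 0 0 0 160;0 0 0 0 160;0 0 0 0 160;0 0 0 0 160'
```

```text
time: 9.35
position: [0.4955, 0.0037, 0.0235]
tool_rot: [-0.0, 0.95, -0.312, 0.0]
wrist_force: [0.2, -0.4, 0.9]
opening: 0.0908
time: 9.85
position: [0.4954, 0.004, 0.0177]
tool_rot: [-0.0, 0.95, -0.312, 0.001]
wrist_force: [-0.2, -0.1, 0.3]
opening: 0.0699
time: 10.25
position: [0.4952, 0.004, 0.0173]
tool_rot: [-0.0, 0.95, -0.312, 0.0]
wrist_force: [-0.2, -0.3, 8.4]
opening: 0.0606
```

An opening of 60.6 mm is wider than the ball, and there is an unexpected 8 N upward, so I'll look before lifting.

```bash
python3 - <<'E'
from h import *
state()
im,d=cams.snapshot('wrist'); cv2.imwrite('pics/w5.png',im)
im,d=cams.snapshot('scene'); cv2.imwrite('pics/s5.png',cv2.resize(im[100:290,180:400],None,fx=3,fy=3))
state()
E
```

```text
t 10.25 p [0.4952 0.004  0.0173] R [[0.806, -0.593, 0.001], [-0.593, -0.806, -0.0], [0.001, -0.0, -1.0]] F [-0.2 -0.3  8.4] op 0.0606 q [-0.11  0.64  1.86  0.    0.64  2.09]
t 10.35 p [0.4952 0.004  0.0173] R [[0.806, -0.592, 0.001], [-0.592, -0.806, -0.0], [0.001, -0.0, -1.0]] F [-1.2 -0.5  7.4] op 0.0608 q [-0.11  0.64  1.86 -0.    0.64  2.09]
```

View pics/w5.png

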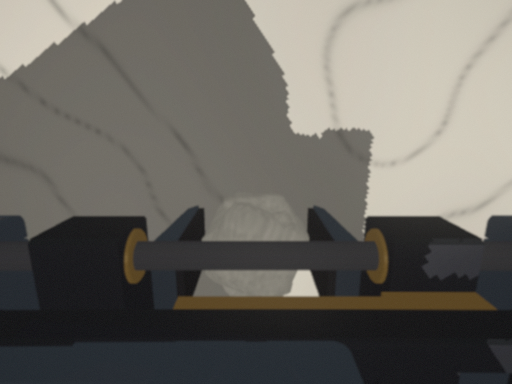

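View pics/s5.png

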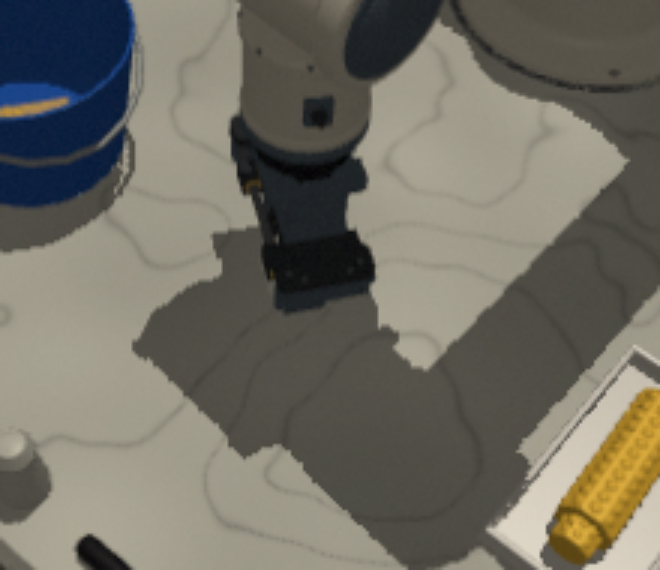

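The ball is between both pads, spanning columns 202–310, possibly tilted against the table. I'll lift gently and check whether it comes along.

```bash
python3 -m handwheel '0 0 -3 0 200;0 0 -5 0 200;0 0 -5 0 200;0 0 0 0 200;0 0 0 0 200'; python3 -m handwheel '0 0 -10 0 200;0 0 -10 0 200;0 0 -10 0 200;0 0 0 0 200'; python3 - <<'E'
from h import *
state()
im,d=cams.snapshot('wrist'); cv2.imwrite('pics/w6.png',im)
E
```

```text
time: 10.85
position: [0.495, 0.0041, 0.0301]
tool_rot: [-0.0, 0.95, -0.312, 0.0]
wrist_force: [0.3, -0.2, -0.5]
opening: 0.0603
time: 11.25
position: [0.4958, 0.004, 0.0615]
tool_rot: [-0.0, 0.95, -0.312, 0.001]
wrist_force: [0.1, -0.1, -0.0]
opening: 0.0605
t 11.25 p [0.4958 0.004  0.0615] R [[0.806, -0.593, 0.002], [-0.593, -0.806, -0.0], [0.002, -0.001, -1.0]] F [ 0.1 -0.1 -0. ] op 0.0605 q [-0.11  0.55  1.83  0.    0.75  2.09]
```

View pics/w6.png

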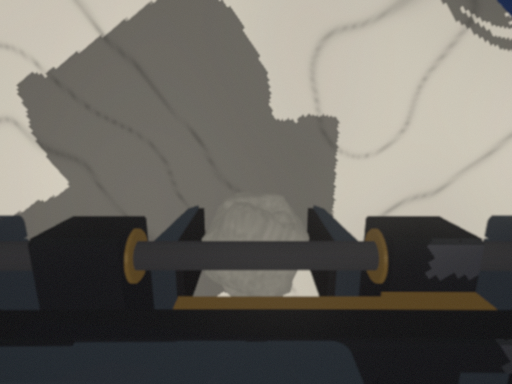

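The ball came up with the gripper and is in the same place between the pads (about 255,245). I'll carry it over.

```bash
python3 -m handwheel '0 0 -30 0 200;0 0 -40 0 200;0 0 -40 0 200;0 0 -40 0 200;0 0 -30 0 200'; python3 -m handwheel '20 21.5 0 0 200;20 21.5 0 0 200;20 21.5 0 0 200;20 21.5 0 0 200;20 21.5 0 0 200';python3 -m handwheel '20 21.5 0 0 200;20 21.5 0 0 200;20 21.5 0 0 200;20 21.5 0 0 200;20 21.5 0 0 200'; python3 -m handwheel '0 0 0 0 200;0 0 0 0 200'; python3 - <<'E'
from h import *
state()
im,d=cams.snapshot('wrist'); cv2.imwrite('pics/w7.png',im)
E
```

```text
time: 11.8
position: [0.495, 0.0041, 0.2422]
tool_rot: [-0.0, 0.95, -0.312, 0.001]
wrist_force: [0.8, 1.0, 0.2]
opening: 0.0607
time: 12.3
position: [0.5115, -0.1429, 0.2396]
tool_rot: [-0.0, 0.95, -0.312, -0.0]
wrist_force: [0.5, 0.2, 0.3]
opening: 0.0606
time: 12.8
position: [0.5284, -0.2888, 0.2395]
tool_rot: [-0.0, 0.95, -0.312, -0.0]
wrist_force: [0.2, 1.0, 0.2]
opening: 0.0605
time: 13.0
position: [0.5282, -0.2877, 0.2393]
tool_rot: [-0.0, 0.95, -0.312, -0.001]
wrist_force: [-0.0, 0.4, -0.3]
opening: 0.0606
t 13.0 p [ 0.5282 -0.2877  0.2393] R [[0.805, -0.593, -0.001], [-0.593, -0.805, 0.001], [-0.001, -0.0, -1.0]] F [-0.   0.4 -0.3] op 0.0606 q [-0.6   0.45  1.39  0.    1.31  1.61]
```

View pics/w7.png

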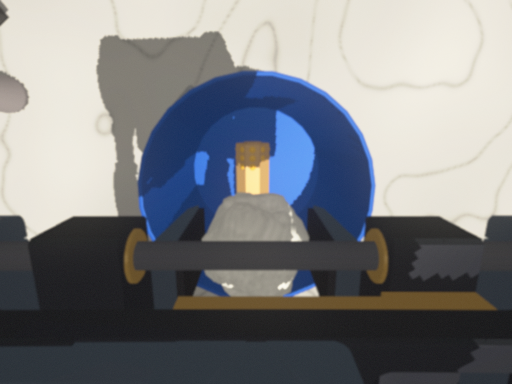

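The ball is held over the bucket centre at about (255,245), with the stub below at (253,168). I'll lower it and release.

```bash
python3 -m handwheel '0 0 30 0 200;0 0 35 0 200;0 0 35 0 200;0 0 25 0 200;0 0 0 0 200';python3 -m handwheel '0 0 0 0 0;0 0 0 0 0;0 0 0 0 0;0 0 0 0 0;0 0 0 0 0'; python3 -m handwheel '0 0 0 0 0;0 0 -40 0 0;0 0 -45 0 0;0 0 -45 0 0;0 0 -20 0 0'; python3 -m handwheel '0 0 0 0 0;0 0 0 0 0;0 0 0 0 0;0 0 0 0 0;0 0 0 0 0'
python3 - <<'E'
from h import *
state()
a,d=cams.snapshot('wrist'); b,d=cams.snapshot('scene')
cv2.imwrite('pics/f.png',np.hstack([cv2.resize(a,(400,300)),cv2.resize(b,(400,300))]))
E
```

```text
time: 13.55
position: [0.5269, -0.2853, 0.1121]
tool_rot: [-0.001, 0.95, -0.311, -0.003]
wrist_force: [-0.1, 0.4, 0.6]
opening: 0.0606
time: 14.05
position: [0.5288, -0.2878, 0.1155]
tool_rot: [0.0, 0.95, -0.312, 0.0]
wrist_force: [-0.2, -0.2, -0.4]
opening: 0.091
time: 14.55
position: [0.5296, -0.2883, 0.2693]
tool_rot: [0.001, 0.95, -0.312, 0.003]
wrist_force: [0.2, 0.3, -0.6]
opening: 0.0912
time: 15.05
position: [0.5283, -0.2875, 0.264]
tool_rot: [-0.0, 0.95, -0.312, -0.001]
wrist_force: [0.5, -0.4, -0.7]
opening: 0.0914
t 15.05 p [ 0.5283 -0.2875  0.264 ] R [[0.806, -0.593, -0.001], [-0.593, -0.806, 0.001], [-0.002, 0.0, -1.0]] F [ 0.5 -0.4 -0.7] op 0.0914 q [-0.6   0.43  1.35  0.    1.37  1.61]
```

View pics/f.png

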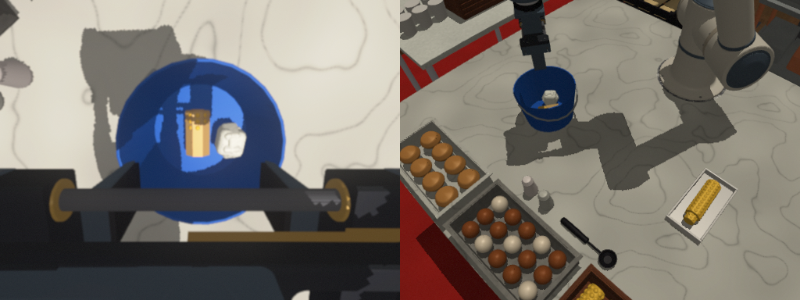

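Both scraps lie in the bucket: the stub at about (198,133) and the ball at (230,140) in the left picture. The cob is still in its dish and the gripper is clear.

```bash
python3 -c "
from cell import sign_off
print(sign_off())"
```

```text
the job is handed in; nothing more can be done
None
```

Both scraps are in the waste bucket. I put in the eaten cob first, then the napkin ball, and handed the job in at about 15 s. The last pictures show both lying on the bucket floor, the whole cob still in its dish, and the open gripper clear above the bucket.

Three things did not go quite as expected:
- **Finder:** it missed the ball in the wrist picture, so I lined up using the top camera's position and my own look at the picture.
- **Ball grip:** the fingers stopped at 60.6 mm instead of the stated 46–56 mm, with about 8 N pushing up. I suspect the ball had tilted against the table. The force went away once it was lifted, and the grip held.
- **Forces:** every other wrist reading was about 2 N or less. I only read the force at the end of each move, not continuously.

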